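# Spring open the bay with the brass fitting

## Robot

A 6-joint arm with a two-finger parallel gripper is mounted at the origin on a cart in front of the work surface, level with it; the furniture and walls round the work are solid. World frame = base frame: x ahead of the robot, y to its left, z up, the work surface at z = 0. Lengths are in m, angles in rad, forces in N, time in s.
With the tool pointing down it reaches from about 0.375 to 0.9 m from the base axis. Payload 3.1 kg.
Tool frame: the origin (TCP) lies between the finger pads; the fingertips stand 14 mm ahead of it and the grasp point (between the pads) lies 5 mm behind it; z points along the fingers, y is the line along which they close (so a half turn about z gives the same grasp; the last joint's range is limited). The gripper opens to 85 mm and grips with 20 to 120 N. Pads are 22 mm wide; open, the fingers measure 114 mm over their backs; the gripper's body (76 mm by 85 mm) begins 54 mm behind the grasp point. The pads swing forward as they close: fully open they stand 13 mm farther back than shut.
Start: joints at [0.931, 0.527, 1.433, -0, 1.181, -0.178], TCP at [0.278, 0.56, 0.245] pointing down, gripper open.
Joint ranges: [-3.08, 3.08], [-0.75, 2.2], [0.22, 2.44], [-1.43, 4.57], [0, 2.65], [-2.85, 2.85]. Speed limits (rad/s): [2.79, 2.79, 3.14, 3.14, 3.14, 3.14].

## Interface

Orientations are given as a unit quaternion [x, y, z, w].
In Python, from cell import read_state, camera, camera_params, close_job, outline_of, landmark_of gives the robot as it stands.
- The arm moves only by the tool move_arm, never from a script. Its argument "moves" is one flat list of numbers, 7 for each row, row after row: the shift along the tool's x, y, z in m, then the turn, a rotation vector about the tool's x, y, z in rad, then the finger opening in m, from 0 to 0.0854. In form: [dx, dy, dz, wx, wy, wz, jaw, dx, dy, dz, wx, wy, wz, jaw, ...]. A call has 1 to 20 rows; each row is the pose to reach, as a shift and turn from the pose commanded when the call began, along the tool's axes at that moment; what a row does not reach only later rows make up. A row lasts 1/8 s, in which the tool goes at most 62.5 mm and 10.7 degrees, less where a joint would pass 70% of its speed; a pose out of reach is approached as far as the arm can. A call with a gripper value outside its range is refused whole. The fingers move at their own pace and stop on an object; the grip force is fixed at half the most. Time passes only in rows, so rows that repeat a pose let the fingers close. It gives the time, the measured TCP pose, the force, the opening and the grip force at its end, in the units of the state.
- read_state(): the state, without advancing time (a new reading comes with each control period).
- camera(name): name is "scene" or "side" or "wrist"; returns the picture (384x512x3 uint8, red, green, blue); there is no depth.
- camera_params(name): a dict with "vertical_fov" (degrees; the focal length in pixels is half the picture's height over the tangent of half this angle, whatever the lens; pixels are square), "cx", "cy" (the principal point, pixels), "R" (3x3) and "t" (3): a world point X has camera coordinates R X + t. Camera axes: x right, y down, z forward; pixel columns grow to the right and rows downward; lengths in m; the calibration is good to about 2 mm. A picture is of the moment at which its call begins: read the wrist's pose just before it. camera_params takes no time and is no camera call; for the wrist camera it gives the pose at the moment of the call.
- close_job(): hands the job in; it is judged then, once.
Trained networks look in the newest picture that a camera, given by its name, has taken for a name from the list of things; names that differ only in an ending like _2 or _b are one class to them, and where a whole thing is asked for, a point or a joint stands for the part that bears it (a point fixed in the world has none). Each returns a list of dicts, best first, with "score" (0 to 1); they miss things now and then, are a little off and sometimes report something else, mostly with a low value. They report only what shows in the picture. A call takes as long as a camera call.
- outline_of(query, camera): "pixels" (384x512 bool, what is visible of it) and "rect" ([left, top, right, bottom] in pixels, round what is visible of it).
- landmark_of(query, camera): "position" ([column, row] in pixels: a listed point, or the origin of a listed thing).
The state is a dict: "time_s": time; "qpos": joint angles; "dq": joint speeds; "effort": joint torques, N m; "tcp_pos": TCP position; "orientation": TCP orientation; "ft_force": force on the tool from outside, world axes, zero at the start; "torque": the same for the moment, N m; "opening": finger opening in m; "grip_force": force on a finger pad.
Only numpy, scipy, OpenCV 4.12 (cv2) and the standard library are available. Lean on these libraries where they do the work, as an engineer would, in place of code of your own. Each camera call takes 0.05 s, during which the arm holds its last target. There are 200 camera calls.

## Task

Open the bay of the three-bay fitting box in which the brass fitting stands, with fingertips only: press that bay's orange release tab down so that its sprung lid lifts, then push the lid right back until it rests fully open. Leave the other two lids shut, and leave the parts in the bays and the things lying on the bench where they are; nothing is to be picked up.

Things in the scene. Friction and masses are not known exactly. Their poses are not given: they have to be found in the camera images.
- case: Black plastic box, 90 (x) x 210 (y) x 50 mm, with three bays side by side, screwed to the bench. Origin: centre of the underside; x from front (tab side) to back (hinge side), y to the left, z up. Bays left, middle, right: centred at y = +68, 0, -68 mm, 64 mm wide, floor at z = 6 mm, top of the shut lids at z = 53.5 mm, top of the tabs' hooks (just in front of the lids) at z = 58 mm.
- brass_fitting: Yellow brass threaded hex fitting, 19 x 22 mm, 35 mm tall, standing loose upright in one of the three bays (which one varies). Origin: centre of its underside, z up along its axis.
- silver_fitting: Silver-grey threaded hex fitting of the same shape, 19 x 22 mm, 35 mm tall, standing loose in another bay. Origin: centre of its underside, z up.
- tape_roll: Roll of thread-seal tape, red side up, white side wall, 54 mm across and 16 mm high, lying loose in the remaining bay. Origin: centre of its underside, z up.
- marker: Black and blue marker pen, 127 mm long, 14 mm thick, lying loose on the bench in front of the box. Origin: centre of its underside; its length runs along its y.
- nozzle: Silver injector nozzle holder, 121 mm long, 20 to 23 mm thick, lying loose on the bench to the right of the box. Origin: centre of its underside; its length runs along its y.
- caliper: Digital caliper, 230 x 67 x 13 mm, lying loose on the bench far to the left. Origin: centre of its underside.
- punch: Brass-coloured drift punch, 104 mm long, 13 mm thick, lying loose on the bench left of the box, farther back. Origin: centre of its underside.
- lid_left (a joint): Lid of the left bay: clear window in a grey frame, 94 x 62 x 3 mm, hinged along the box's back rim. rad: 0 shut (hooked), about 0.9 where its spring leaves it when unlatched, 1.85 fully open at its stop, leaning back. Unlatched, under 2 N moves it; let go below 1.57 it sinks back to about 0.9, beyond that it falls open; lightly damped.
- lid_left_edge (a point): Middle of the front (free) edge of the left lid, at mid thickness, 92 mm from the hinge line; shut it overhangs the box's front wall by 7 mm. It moves with the lid, up and back in an arc: a finger pushing it has to rise with it, else it rubs hard.
- lid_left_hinge (a point): Point on the hinge line of the left lid, above the middle of the bay's width, 52 mm above the bench; fixed. The hinge line runs along the box's y.
- tab_left (a joint): Orange release tab of the left bay, a rocker on the box's front: its thumb pad is pressed down. rad: 0 at rest, 0.45 fully down; its hook lets the lid go at about 0.2 rad. It springs back when let go.
- tab_left_pad (a point): Middle of the top of the left tab's thumb pad (30 mm front to back, 34 mm wide, 4 mm thick, in front of the box's front wall), at rest 38 mm above the bench and 37 mm in front of the front wall. It goes down about 5 mm to release the lid and some 8 to 11 mm to its hard stop, under 3 to 9 N. It moves with the tab.
- lid_middle (a joint): Lid of the middle bay: clear window in a grey frame, 94 x 62 x 3 mm, hinged along the box's back rim. rad: 0 shut (hooked), about 0.9 where its spring leaves it when unlatched, 1.85 fully open at its stop, leaning back. Unlatched, under 2 N moves it; let go below 1.57 it sinks back to about 0.9, beyond that it falls open; lightly damped.
- lid_middle_edge (a point): Middle of the front (free) edge of the middle lid, at mid thickness, 92 mm from the hinge line; shut it overhangs the box's front wall by 7 mm. It moves with the lid, up and back in an arc: a finger pushing it has to rise with it, else it rubs hard.
- lid_middle_hinge (a point): Point on the hinge line of the middle lid, above the middle of the bay's width, 52 mm above the bench; fixed. The hinge line runs along the box's y.
- tab_middle (a joint): Orange release tab of the middle bay, a rocker on the box's front: its thumb pad is pressed down. rad: 0 at rest, 0.45 fully down; its hook lets the lid go at about 0.2 rad. It springs back when let go.
- tab_middle_pad (a point): Middle of the top of the middle tab's thumb pad (30 mm front to back, 34 mm wide, 4 mm thick, in front of the box's front wall), at rest 38 mm above the bench and 37 mm in front of the front wall. It goes down about 5 mm to release the lid and some 8 to 11 mm to its hard stop, under 3 to 9 N. It moves with the tab.
- lid_right (a joint): Lid of the right bay: clear window in a grey frame, 94 x 62 x 3 mm, hinged along the box's back rim. rad: 0 shut (hooked), about 0.9 where its spring leaves it when unlatched, 1.85 fully open at its stop, leaning back. Unlatched, under 2 N moves it; let go below 1.57 it sinks back to about 0.9, beyond that it falls open; lightly damped.
- lid_right_edge (a point): Middle of the front (free) edge of the right lid, at mid thickness, 92 mm from the hinge line; shut it overhangs the box's front wall by 7 mm. It moves with the lid, up and back in an arc: a finger pushing it has to rise with it, else it rubs hard.
- lid_right_hinge (a point): Point on the hinge line of the right lid, above the middle of the bay's width, 52 mm above the bench; fixed. The hinge line runs along the box's y.
- tab_right (a joint): Orange release tab of the right bay, a rocker on the box's front: its thumb pad is pressed down. rad: 0 at rest, 0.45 fully down; its hook lets the lid go at about 0.2 rad. It springs back when let go.
- tab_right_pad (a point): Middle of the top of the right tab's thumb pad (30 mm front to back, 34 mm wide, 4 mm thick, in front of the box's front wall), at rest 38 mm above the bench and 37 mm in front of the front wall. It goes down about 5 mm to release the lid and some 8 to 11 mm to its hard stop, under 3 to 9 N. It moves with the tab.

How it is judged:
On the way, in this order (a step that is already met when the one before it is completed fails the run):
1. the tab of the bay with the brass fitting is pressed and that lid lifts off its seat (((y of brass_fitting in the frame of case between 0.034 and 0.11 m and value of joint tab_left above 0.1 rad and value of joint lid_left above 0.05 rad) or (y of brass_fitting in the frame of case between -0.034 and 0.034 m and value of joint tab_middle above 0.1 rad and value of joint lid_middle above 0.05 rad) or (y of brass_fitting in the frame of case between -0.11 and -0.034 m and value of joint tab_right above 0.1 rad and value of joint lid_right above 0.05 rad))), for 0.02 s.
2. that lid is pushed over to fully open (((y of brass_fitting in the frame of case between 0.034 and 0.11 m and value of joint lid_left above 1.7 rad) or (y of brass_fitting in the frame of case between -0.034 and 0.034 m and value of joint lid_middle above 1.7 rad) or (y of brass_fitting in the frame of case between -0.11 and -0.034 m and value of joint lid_right above 1.7 rad))), for 0.2 s.
At the end, for the whole second after the job is handed in: The lid over the brass fitting rests beyond 1.7 rad (stop at 1.85), its tab has sprung back (under 0.06 rad), the other lids are shut (under 0.05 rad), the parts in the bays are within 12 mm and marker, nozzle holder, caliper and punch within 30 mm of where they were (((y of brass_fitting in the frame of case between 0.034 and 0.11 m and value of joint lid_left above 1.7 rad and value of joint tab_left below 0.06 rad and value of joint each of lid_middle, lid_right below 0.05 rad and velocity of joint lid_left between -0.1 and 0.1 rad/s) or (y of brass_fitting in the frame of case between -0.034 and 0.034 m and value of joint lid_middle above 1.7 rad and value of joint tab_middle below 0.06 rad and value of joint each of lid_left, lid_right below 0.05 rad and velocity of joint lid_middle between -0.1 and 0.1 rad/s) or (y of brass_fitting in the frame of case between -0.11 and -0.034 m and value of joint lid_right above 1.7 rad and value of joint tab_right below 0.06 rad and value of joint each of lid_left, lid_middle below 0.05 rad and velocity of joint lid_right between -0.1 and 0.1 rad/s)) and distance of each of brass_fitting, silver_fitting, tape_roll from where it was at the start of the episode below 0.012 m and distance of each of marker, nozzle, caliper, punch from where it was at the start of the episode below 0.03 m); the robot touches nothing.
It fails at once if the lid of a bay without the brass fitting comes open ((not (y of brass_fitting in the frame of case between 0.034 and 0.11 m) and value of joint lid_left above 0.08 rad) or (not (y of brass_fitting in the frame of case between -0.034 and 0.034 m) and value of joint lid_middle above 0.08 rad) or (not (y of brass_fitting in the frame of case between -0.11 and -0.034 m) and value of joint lid_right above 0.08 rad)).
It fails at once if a part is lifted in its bay, shifted more than 12 mm or tipped (distance of any of brass_fitting, silver_fitting, tape_roll from where it was at the start of the episode above 0.012 m or angle between any of brass_fitting, silver_fitting, tape_roll's own z axis and vertical above 0.35 rad).
It fails at once if the marker, nozzle holder, caliper or punch is picked up or moved by more than 30 mm (distance of any of marker, nozzle, caliper, punch from where it was at the start of the episode above 0.03 m).
It also fails if it takes over 37 s, if anything falls off the work surface, if the arm or the gripper's body presses on something with over 40 N, if the wrist force passes 120 N, or if a joint passes its speed limit or range.

## Working session

There is one attempt and no reset: what is moved stays moved. The work goes in short steps, Python scripts to look and compute and a tool call to move; the robot and the scene stay as the last step left them, time stands still between calls to the robot, and variables do not carry over. Pictures are saved under pics/ and viewed, at most 10 in all, crops included, and the job is handed in when it is done.

Besides the shell and the picture viewer there is one more tool, called after "Emit:" by a JSON object that holds its "fn" and its "kwargs", one argument or row to a line. move_arm: Moves the arm, as the interface text tells. Its arguments: {"type":"object","properties":{"moves":{"type":"array","items":{"type":"number"}}},"required":["moves"]}

```bash
mkdir -p pics
cat > h.py <<'E'
import numpy as np,cv2
from cell import *
def K(p): return 192/np.tan(np.radians(p["vertical_fov"])/2)
def ray(n,uv,z):
    p=camera_params(n);R=np.array(p["R"]);t=np.array(p["t"]);f=K(p)
    d=R.T@np.array([(uv[0]-p["cx"])/f,(uv[1]-p["cy"])/f,1]);c=-R.T@t
    return c+d*(z-c[2])/d[2]
def proj(n,X):
    p=camera_params(n);c=np.array(p["R"])@X+np.array(p["t"]);f=K(p)
    return [p["cx"]+f*c[0]/c[2],p["cy"]+f*c[1]/c[2]]
E
python3 - <<'E'
from h import *
a=camera("scene");b=camera("side")
cv2.imwrite("pics/a.png",a[:,:,::-1]);cv2.imwrite("pics/b.png",b[:,:,::-1])
s=read_state();print(s["time_s"],s["tcp_pos"],s["orientation"])
for n in("scene","side"):
  p=camera_params(n);print(n,-np.array(p["R"]).T@np.array(p["t"]))
  for q,z in [("tab_left_pad",.038),("tab_middle_pad",.038),("tab_right_pad",.038),("brass_fitting",.006),("silver_fitting",.006),("tape_roll",.006),("case",0),("lid_left_hinge",.052),("lid_middle_hinge",.052),("lid_right_hinge",.052),("marker",0)]:
    print(n,q,[(np.round(r["score"],2),np.round(r["position"]),np.round(ray(n,r["position"],z),3)) for r in landmark_of(q,n)[:2]])
E
```

```text
0.1 [0.27750264 0.55932289 0.24441744] [ 2.28332798e-01  9.73582637e-01 -9.17642562e-04 -3.74338135e-04]
scene [-0.31031066  0.54436864  0.52765687]
scene tab_left_pad [(np.float64(0.49), array([318., 191.]), array([ 0.472, -0.13 ,  0.038]))]
scene tab_middle_pad [(np.float64(0.55), array([338., 188.]), array([ 0.453, -0.194,  0.038]))]
scene tab_right_pad [(np.float64(0.67), array([348., 178.]), array([ 0.49 , -0.268,  0.038])), (np.float64(0.48), array([354., 201.]), array([ 0.364, -0.173,  0.038]))]
scene brass_fitting []
scene silver_fitting []
scene tape_roll [(np.float64(0.35), array([291., 178.]), array([ 0.651, -0.163,  0.006]))]
scene case [(np.float64(0.85), array([310., 190.]), array([ 0.551, -0.165,  0.   ]))]
scene lid_left_hinge [(np.float64(0.91), array([292., 178.]), array([ 0.569, -0.106,  0.052])), (np.float64(0.65), array([349., 181.]), array([ 0.45 , -0.235,  0.052]))]
scene lid_middle_hinge [(np.float64(0.73), array([307., 171.]), array([ 0.583, -0.178,  0.052]))]
scene lid_right_hinge [(np.float64(0.75), array([315., 164.]), array([ 0.624, -0.243,  0.052]))]
sce
[... 594 characters left out ...]
, array([288., 246.]), array([ 0.481, -0.156,  0.006]))]
side silver_fitting [(np.float64(0.36), array([271., 235.]), array([ 0.469, -0.094,  0.006]))]
side tape_roll [(np.float64(0.66), array([270., 235.]), array([ 0.465, -0.092,  0.006]))]
side case [(np.float64(0.85), array([305., 240.]), array([ 0.541, -0.161,  0.   ]))]
side lid_left_hinge [(np.float64(0.92), array([302., 210.]), array([ 0.577, -0.1  ,  0.052]))]
side lid_middle_hinge [(np.float64(0.66), array([318., 223.]), array([ 0.576, -0.167,  0.052]))]
side lid_right_hinge [(np.float64(0.7), array([339., 236.]), array([ 0.588, -0.237,  0.052]))]
side marker [(np.float64(0.78), array([280., 276.]), array([ 0.403, -0.222,  0.   ]))]
```

Run:
```python
import cv2,numpy as np
a=cv2.imread("pics/a.png")[130:240,240:400];b=cv2.imread("pics/b.png")[180:300,220:380]
cv2.imwrite("pics/c.png",np.hstack([cv2.resize(a,(400,300),interpolation=2),cv2.resize(b,(400,300),interpolation=2)]))
from h import *
p=camera_params("wrist");s=read_state();R=np.array(p["R"]);t=np.array(p["t"])
from scipy.spatial.transform import Rotation as Ro
T=Ro.from_quat(s["orientation"]).as_matrix()
print("cam in tool",T.T@(-R.T@t-s["tcp_pos"]));print("cam axes in tool(rows)",(R@T).round(2),p["vertical_fov"])
```

```text
cam in tool [ 0.07644552 -0.00038203 -0.12874898]
cam axes in tool(rows) [[-0.    1.   -0.  ]
 [-0.95 -0.   -0.3 ]
 [-0.3   0.    0.95]] 61.602744160929525
```

View pics/c.png

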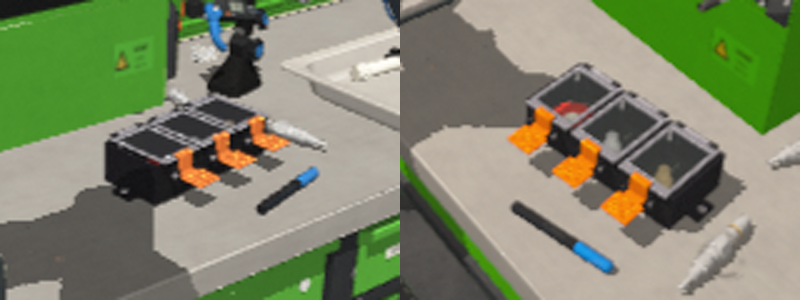

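View pics/b.png

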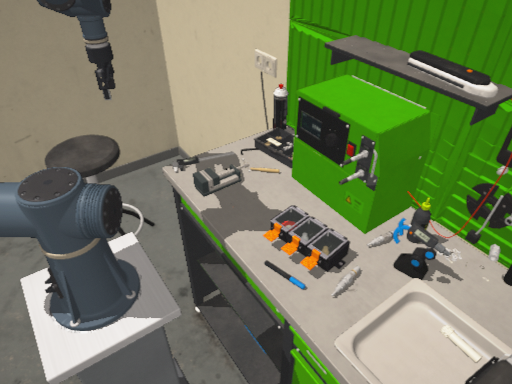

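```bash
cat >> h.py <<'E'
from scipy.spatial.transform import Rotation as Ro
def shift(P,yaw=None,tilt=0):
    s=read_state();T=Ro.from_quat(s["orientation"])
    d=T.inv().apply(np.array(P)-s["tcp_pos"])
    if yaw is None: return d.round(4)
    # goal: tool x=front of case, z down ; tilt>0 leans body to front
    c,n=np.cos(yaw),np.sin(yaw)
    G=Ro.from_matrix(np.array([[-c,-n,0],[-n,c,0],[0,0,-1]]).T)*Ro.from_rotvec([0,tilt,0])
    return d.round(4),(T.inv()*G).as_rotvec().round(4)
E
python3 - <<'E'
from h import *
for uv in [(293,170),(370,225),(428,182)]: print(ray("side",uv,0).round(3))
for P in [(.40,.25,.25),(.40,-.23,.25)]: print(shift(P,.1))
E
```

```text
[0.728 0.125 0.   ]
[ 0.739 -0.225 -0.   ]
[ 1.061 -0.195  0.   ]
(array([-0.2472, -0.2232, -0.0047]), array([-0.    ,  0.    , -0.5608]))
(array([-0.4606, -0.6531, -0.0047]), array([-0.    ,  0.    , -0.5608]))
```

Emit:
{"fn": "move_arm", "kwargs": {
  "moves": [-0.035, -0.032, 0, 0, 0, -0.04, 0, -0.07, -0.064, 0, 0, 0, -0.08, 0, -0.106, -0.096, 0, 0, 0, -0.12, 0, -0.141, -0.128, 0, 0, 0, -0.16, 0, -0.177, -0.16, 0, 0, 0, -0.2, 0, -0.212, -0.19, 0, 0, 0, -0.24, 0, -0.24, -0.225, -0.004, 0, 0, -0.28, 0, -0.265, -0.272, -0.004, 0, 0, -0.32, 0, -0.29, -0.32, -0.004, 0, 0, -0.36, 0, -0.315, -0.368, -0.004, 0, 0, -0.4, 0, -0.34, -0.416, -0.004, 0, 0, -0.44, 0, -0.365, -0.464, -0.004, 0, 0, -0.48, 0, -0.39, -0.512, -0.004, 0, 0, -0.52, 0, -0.415, -0.56, -0.004, 0, 0, -0.56, 0, -0.438, -0.607, -0.004, 0, 0, -0.56, 0, -0.46, -0.653, -0.004, 0, 0, -0.56, 0, -0.46, -0.653, -0.004, 0, 0, -0.56, 0, -0.46, -0.653, -0.004, 0, 0, -0.56, 0]
}}

```text
time_s: 3.45
tcp_pos: [0.399, -0.2291, 0.2491]
orientation: [-0.049, 0.999, 0.001, -0.0]
ft_force: [-0.9, 0.5, -0.5]
opening: -0.0
grip_force: 0.0
```

Run:
```python
from h import *
a=camera("wrist");cv2.imwrite("pics/w.png",a[:,:,::-1])
s=read_state();print(s["time_s"],s["tcp_pos"],s["qpos"],s["opening"])
n="wrist"
for q,z in [("tab_left_pad",.038),("tab_middle_pad",.038),("tab_right_pad",.038),("brass_fitting",.006),("silver_fitting",.006),("tape_roll",.006),("case",0),("lid_left_edge",.052),("lid_middle_edge",.052),("lid_right_edge",.052),("lid_left_hinge",.052),("lid_middle_hinge",.052),("lid_right_hinge",.052)]:
    print(n,q,[(np.round(r["score"],2),np.round(r["position"]),np.round(ray(n,r["position"],z),3)) for r in landmark_of(q,n)[:2]])
```

```text
3.5 [ 0.39907654 -0.22845089  0.24914378] [-7.63888203e-01  3.01177033e-01  1.82649876e+00  3.27992832e-04
  1.01539127e+00 -2.43451369e+00] -0.0002767669176602417
wrist tab_left_pad [(np.float64(0.87), array([348., 222.]), array([ 0.452, -0.116,  0.038]))]
wrist tab_middle_pad [(np.float64(0.78), array([285., 223.]), array([ 0.46 , -0.187,  0.038]))]
wrist tab_right_pad [(np.float64(0.82), array([228., 223.]), array([ 0.467, -0.251,  0.038])), (np.float64(0.45), array([285., 222.]), array([ 0.46 , -0.187,  0.038]))]
wrist brass_fitting []
wrist silver_fitting []
wrist tape_roll []
wrist case [(np.float64(0.84), array([287., 270.]), array([ 0.544, -0.172,  0.   ]))]
wrist lid_left_edge [(np.float64(0.98), array([353., 247.]), array([ 0.476, -0.111,  0.052]))]
wrist lid_middle_edge [(np.float64(0.86), array([287., 252.]), array([ 0.489, -0.184,  0.052]))]
wrist lid_right_edge [(np.float64(0.6), array([228., 255.]), array([ 0.5  , -0.25 ,  0.052]))]
wrist lid_left_hinge []
wrist lid_middle_hinge []
wrist lid_right_hinge []
```

View pics/w.png

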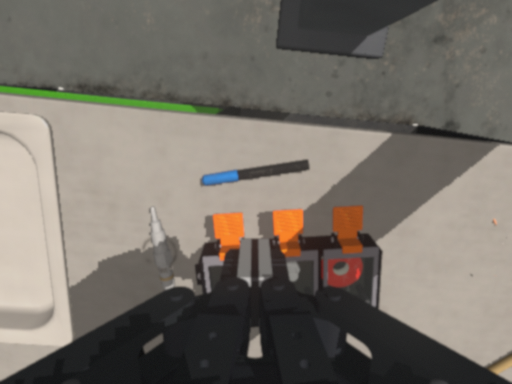

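Run:
```python
from h import *
for z in (.11,.075,.046,.041): print(shift((.4625,-.2515,z),.11,-.25))
```

```text
(array([-0.0605, -0.0281,  0.1393]), array([-0.0013, -0.25  , -0.0106]))
(array([-0.0605, -0.0281,  0.1743]), array([-0.0013, -0.25  , -0.0106]))
(array([-0.0605, -0.0281,  0.2033]), array([-0.0013, -0.25  , -0.0106]))
(array([-0.0605, -0.0281,  0.2083]), array([-0.0013, -0.25  , -0.0106]))
```

Emit:
{"fn": "move_arm", "kwargs": {
  "moves": [-0.015, -0.007, 0.035, 0, -0.06, -0.003, 0, -0.03, -0.014, 0.07, 0, -0.13, -0.005, 0, -0.045, -0.021, 0.105, 0, -0.19, -0.008, 0, -0.0605, -0.028, 0.14, 0, -0.25, -0.01, 0, -0.0605, -0.028, 0.174, 0, -0.25, -0.01, 0, -0.0605, -0.028, 0.174, 0, -0.25, -0.01, 0, -0.0605, -0.028, 0.174, 0, -0.25, -0.01, 0]
}}

```text
time_s: 5.03
tcp_pos: [0.4683, -0.2505, 0.08]
orientation: [-0.052, 0.992, 0.004, 0.118]
ft_force: [0.0, -0.3, -0.4]
opening: -0.0001
grip_force: 0.0
```

Run:
```python
from h import *
a=camera("side")[180:300,220:380];b=camera("wrist")
s=read_state();T=Ro.from_quat(s["orientation"]);print(s["time_s"],s["tcp_pos"],s["tcp_pos"]+.014*T.apply([0,0,1]),s["ft_force"])
cv2.imwrite("pics/d.png",np.hstack([cv2.resize(a,(400,300),interpolation=2),cv2.resize(b[150:300,150:350],(400,300),interpolation=2)])[:,:,::-1])
print(shift((.4625,-.2515,.041)),T.apply([0,0,1]))
for q in["tab_right_pad"]:
  for n in("wrist","side"):print(n,[(np.round(r["score"],2),np.round(r["position"]),np.round(ray(n,r["position"],.038),3)) for r in landmark_of(q,n)[:2]])
```

```text
5.125 [ 0.46848654 -0.25081781  0.08071912] [ 0.47176533 -0.25054771  0.06711115] [-1.05393334 -1.07418588 -0.53439303]
[0.0152 0.0002 0.0372] [ 0.23419887  0.01929329 -0.97199725]
wrist [(np.float64(0.61), array([252., 214.]), array([ 0.467, -0.253,  0.038]))]
side [(np.float64(0.61), array([306., 262.]), array([ 0.466, -0.248,  0.038]))]
```

View pics/d.png

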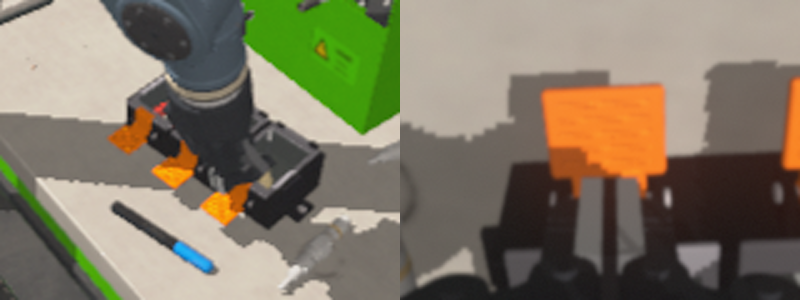

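Run:
```python
from h import *
s=read_state();print(s["qpos"].round(3) if hasattr(s["qpos"],"round") else s["qpos"])
for t in(-.236,-.15,-.1,0): print(t,[shift((.4665-.014*np.sin(-t),-.2515,z),.11,t) for z in(.06,.041)])
```

```text
[-0.802  0.636  1.938  0.429  0.452 -2.854]
-0.236 [(array([ 0.01  , -0.0001,  0.0189]), array([-0.0066,  0.0011, -0.0048])), (array([0.0145, 0.    , 0.0374]), array([-0.0066,  0.0011, -0.0048]))]
-0.15 [(array([ 0.0089, -0.0002,  0.0192]), array([-0.0064,  0.0871, -0.0051])), (array([ 0.0133, -0.0001,  0.0376]), array([-0.0064,  0.0871, -0.0051]))]
-0.1 [(array([ 0.0082, -0.0003,  0.0193]), array([-0.0063,  0.1371, -0.0052])), (array([ 0.0126, -0.0002,  0.0378]), array([-0.0063,  0.1371, -0.0052]))]
0 [(array([ 0.0068, -0.0004,  0.0197]), array([-0.006 ,  0.2371, -0.0056])), (array([ 0.0113, -0.0003,  0.0381]), array([-0.006 ,  0.2371, -0.0056]))]
```

Emit:
{"fn": "move_arm", "kwargs": {
  "moves": [0.006, 0, 0, 0, 0.07, 0, 0, 0.01, 0, 0.01, -0.006, 0.137, -0.005, 0, 0.01, 0, 0.019, -0.006, 0.137, -0.005, 0, 0.01, 0, 0.019, -0.006, 0.137, -0.005, 0]
}}

```text
time_s: 5.72
tcp_pos: [0.4625, -0.2505, 0.0583]
orientation: [-0.055, 0.997, 0.004, 0.049]
ft_force: [-0.0, -0.1, 0.0]
opening: 0.0004
grip_force: 0.0
```

Run:
```python
from h import *
s=read_state();T=Ro.from_quat(s["orientation"]);print(s["time_s"],s["qpos"],s["tcp_pos"],s["tcp_pos"]+.014*T.apply([0,0,1]),T.apply([0,0,1]),s["ft_force"])
for z in(.052,.042,.04,.038):print(shift((.463,-.2515,z),.11,-.1))
```

```text
5.725 [-0.75126418  0.68465983  1.87612161  0.1537678   0.52354256 -2.56260769] [ 0.46250835 -0.25046128  0.0582883 ] [ 0.46387616 -0.25027189  0.04435657] [ 0.09770121  0.01352793 -0.99512385] [-0.03648005 -0.10645468  0.02924737]
(array([ 0.0002, -0.0011,  0.0063]), array([ 0.0027, -0.0012, -0.0006]))
(array([ 0.0012, -0.0011,  0.0162]), array([ 0.0027, -0.0012, -0.0006]))
(array([ 0.0014, -0.0011,  0.0182]), array([ 0.0027, -0.0012, -0.0006]))
(array([ 0.0016, -0.0011,  0.0202]), array([ 0.0027, -0.0012, -0.0006]))
```

Emit:
{"fn": "move_arm", "kwargs": {
  "moves": [0.0005, -0.001, 0.004, 0, 0, 0, 0, 0.001, -0.001, 0.008, 0, 0, 0, 0, 0.001, -0.001, 0.012, 0, 0, 0, 0, 0.001, -0.001, 0.0145, 0, 0, 0, 0, 0.001, -0.001, 0.0145, 0, 0, 0, 0]
}}

```text
time_s: 6.35
tcp_pos: [0.4632, -0.252, 0.0441]
orientation: [-0.055, 0.997, 0.004, 0.049]
ft_force: [-3.6, -0.6, 4.2]
opening: 0.0001
grip_force: 2.5
```

Run:
```python
from h import *
a=camera("side")[170:290,220:380];b=camera("wrist")
cv2.imwrite("pics/e.png",np.hstack([cv2.resize(a,(400,300),interpolation=2),cv2.resize(b,(400,300),interpolation=2)])[:,:,::-1])
s=read_state();T=Ro.from_quat(s["orientation"]);print(s["time_s"],s["qpos"],s["tcp_pos"]+.014*T.apply([0,0,1]),s["ft_force"])
for n in("wrist","side"):
  for q in["lid_right_edge"]:print(n,[(np.round(r["score"],2),np.round(r["position"])) for r in landmark_of(q,n)[:2]])
h=np.array([.588,-.238,.052]);e=np.array([np.cos(.11),np.sin(.11),0])
for th in(0,.6,.9): X=h-.092*np.cos(th)*e+[0,0,.092*np.sin(th)];print(th,X.round(3),[np.round(proj(n,X)) for n in("wrist","side")])
```

```text
6.45 [-0.75197692  0.71310497  1.87713     0.1602573   0.49372954 -2.57146415] [ 0.46455885 -0.25179402  0.03023473] [-3.0914632  -1.78828797  4.88239395]
wrist []
side [(np.float64(0.71), array([283., 279.])), (np.float64(0.59), array([322., 240.]))]
0 [ 0.497 -0.248  0.052] [array([255., 339.]), array([316., 253.])]
0.6 [ 0.513 -0.246  0.104] [array([256., 497.]), array([322., 236.])]
0.9 [ 0.531 -0.244  0.124] [array([256., 612.]), array([328., 227.])]
```

View pics/e.png

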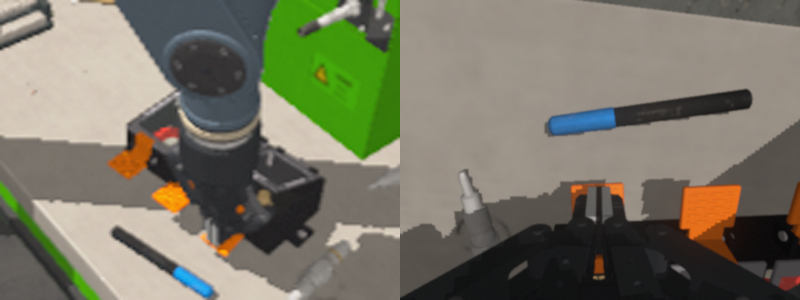

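Emit:
{"fn": "move_arm", "kwargs": {
  "moves": [0, 0, 0.002, 0, 0, 0, 0, 0.004, 0, -0.006, 0, 0, 0, 0, 0.02, 0, -0.022, 0, 0, 0, 0, 0.035, 0, -0.035, 0, 0, 0, 0, 0.04, 0, -0.06, 0, 0, 0, 0, 0.04, 0, -0.06, 0, 0, 0, 0]
}}

```text
time_s: 7.3
tcp_pos: [0.4171, -0.2575, 0.1015]
orientation: [-0.054, 0.997, 0.003, 0.05]
ft_force: [0.6, -0.7, 0.2]
opening: 0.0001
grip_force: 0.0
```

Run:
```python
from h import *
a=camera("side")[170:290,220:380];b=camera("scene")[120:240,240:400]
cv2.imwrite("pics/f.png",np.hstack([cv2.resize(a,(400,300),interpolation=2),cv2.resize(b,(400,300),interpolation=2)])[:,:,::-1])
s=read_state();T=Ro.from_quat(s["orientation"]);print(s["time_s"],s["qpos"],s["tcp_pos"]+.014*T.apply([0,0,1]),s["ft_force"])
for n in("scene","side"):
  for q in["lid_right_edge","tab_right_pad"]:print(n,[(np.round(r["score"],2),np.round(r["position"])) for r in landmark_of(q,n)[:2]])
h=np.array([.588,-.238,.052]);e=np.array([np.cos(.11),np.sin(.11),0])
for th in(0,.6,.9): X=h-.092*np.cos(th)*e+[0,0,.092*np.sin(th)];print(th,X.round(3),[np.round(proj(n,X)) for n in("scene","side")])
# tip path: finger front face touches edge, edge 20 mm above tip
for th in(.9,1.1,1.3,1.5,1.65,1.78):
  r=.092; X=h-r*np.cos(th)*e+[0,0,r*np.sin(th)]
  P=X-.014*e+[0,0,-.020]-.014*T.apply([0,0,1]);print(th,shift(P),shift(P-.03*e))
```

```text
7.4 [-0.82845506  0.57774789  1.94508235  0.15038025  0.56634134 -2.63274533] [ 0.41871207 -0.2569386   0.08625543] [0.09490815 0.2585596  0.3535523 ]
scene []
scene []
side [(np.float64(0.39), array([329., 228.]))]
side [(np.float64(0.6), array([304., 265.])), (np.float64(0.51), array([318., 224.]))]
0 [ 0.497 -0.248  0.052] [array([342., 175.]), array([316., 253.])]
0.6 [ 0.513 -0.246  0.104] [array([339., 159.]), array([322., 236.])]
0.9 [ 0.531 -0.244  0.124] [array([335., 151.]), array([328., 227.])]
0.9 [-1.001e-01 -1.000e-04 -9.000e-03] [-0.0703 -0.0001 -0.012 ]
1.1 [-0.1165 -0.     -0.0174] [-0.0866 -0.     -0.0203]
1.3 [-0.1342 -0.     -0.0224] [-0.1043 -0.     -0.0253]
1.5 [-0.1525  0.     -0.0237] [-0.1226 -0.     -0.0266]
1.65 [-0.1662  0.     -0.0223] [-0.1364 -0.     -0.0252]
1.78 [-0.1778  0.     -0.0194] [-0.148  -0.     -0.0224]
```

View pics/f.png

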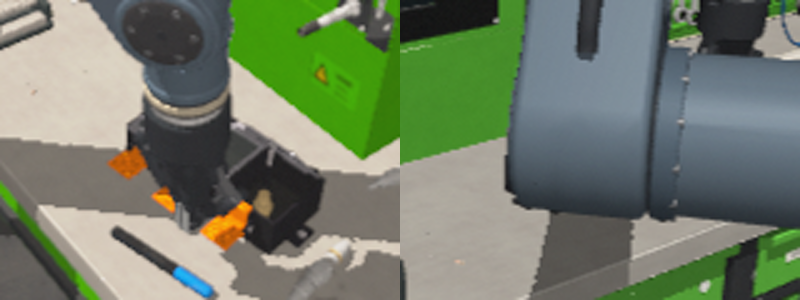

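Emit:
{"fn": "move_arm", "kwargs": {
  "moves": [-0.03, 0, -0.012, 0, 0, 0, 0, -0.06, 0, -0.012, 0, 0, 0, 0, -0.085, 0, -0.01, 0, 0, 0, 0, -0.1, 0, -0.01, 0, 0, 0, 0, -0.108, 0, -0.0135, 0, 0, 0, 0, -0.116, 0, -0.0175, 0, 0, 0, 0, -0.125, 0, -0.02, 0, 0, 0, 0, -0.134, 0, -0.0225, 0, 0, 0, 0, -0.143, 0, -0.0235, 0, 0, 0, 0, -0.152, 0, -0.024, 0, 0, 0, 0, -0.159, 0, -0.0235, 0, 0, 0, 0, -0.166, 0, -0.0225, 0, 0, 0, 0, -0.171, 0, -0.0215, 0, 0, 0, 0, -0.171, 0, -0.0215, 0, 0, 0, 0]
}}

```text
time_s: 9.35
tcp_pos: [0.5852, -0.2386, 0.1378]
orientation: [-0.055, 0.997, 0.004, 0.049]
ft_force: [0.3, 0.3, 0.0]
opening: 0.0002
grip_force: 0.0
```

Run:
```python
from h import *
a=camera("side")[170:290,250:410];b=camera("wrist")
cv2.imwrite("pics/g.png",np.hstack([cv2.resize(a,(400,300),interpolation=2),cv2.resize(b,(400,300),interpolation=2)])[:,:,::-1])
s=read_state();T=Ro.from_quat(s["orientation"]);print(s["time_s"],s["qpos"],s["tcp_pos"]+.014*T.apply([0,0,1]),s["ft_force"])
for q in["lid_right_edge"]:print([(np.round(r["score"],2),np.round(r["position"])) for r in landmark_of(q,"side")[:2]])
h=np.array([.588,-.238,.052]);e=np.array([np.cos(.11),np.sin(.11),0])
for th in(.9,1.3,1.6,1.85): X=h-.092*np.cos(th)*e+[0,0,.092*np.sin(th)];print(th,X.round(3),np.round(proj("side",X)))
```

```text
9.45 [-0.59362797  0.64193412  1.57105814  0.08596757  0.85694067 -2.32792775] [ 0.58606621 -0.23835178  0.12389682] [-0.17640987  0.57163191 -0.7430514 ]
[(np.float64(0.7), array([348., 208.]))]
0.9 [ 0.531 -0.244  0.124] [328. 227.]
1.3 [ 0.564 -0.241  0.141] [337. 216.]
1.6 [ 0.591 -0.238  0.144] [344. 210.]
1.85 [ 0.613 -0.235  0.14 ] [350. 208.]
```

View pics/g.png

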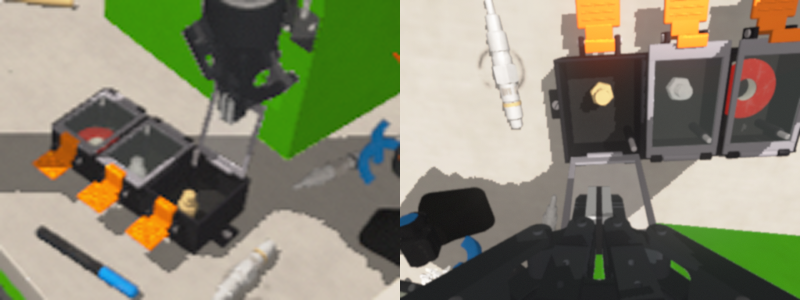

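The right lid is over, with its edge at about (348, 208), which matches roughly 1.8 rad. The brass fitting is still standing in the open bay and the other two lids are shut. I'll back off now.

Emit:
{"fn": "move_arm", "kwargs": {
  "moves": [0.02, 0, -0.005, 0, 0, 0, 0, 0.05, 0, -0.02, 0, 0, 0, 0, 0.08, 0, -0.05, 0, 0, 0, 0, 0.1, 0, -0.08, 0, 0, 0, 0, 0.1, 0, -0.08, 0, 0, 0, 0, 0.1, 0, -0.08, 0, 0, 0, 0, 0.1, 0, -0.08, 0, 0, 0, 0, 0.1, 0, -0.08, 0, 0, 0, 0]
}}

```text
time_s: 10.5
tcp_pos: [0.4784, -0.2501, 0.2068]
orientation: [-0.055, 0.997, 0.004, 0.049]
ft_force: [0.6, 0.1, -0.3]
opening: -0.0
grip_force: 0.0
```

Run:
```python
from h import *
a=camera("side")[170:290,250:410];b=camera("wrist")
cv2.imwrite("pics/i.png",np.hstack([cv2.resize(a,(400,300),interpolation=2),cv2.resize(b,(400,300),interpolation=2)])[:,:,::-1])
s=read_state();print(s["time_s"],s["qpos"],s["tcp_pos"],s["ft_force"])
print([(np.round(r["score"],2),np.round(r["position"])) for r in landmark_of("lid_right_edge","side")[:2]])
```

```text
10.6 [-0.72899317  0.43905392  1.74192608  0.09522942  0.89934508 -2.46672714] [ 0.47838321 -0.25020565  0.20712199] [-0.91611971  0.44499594 -0.49878518]
[(np.float64(0.7), array([351., 208.]))]
```

View pics/i.png

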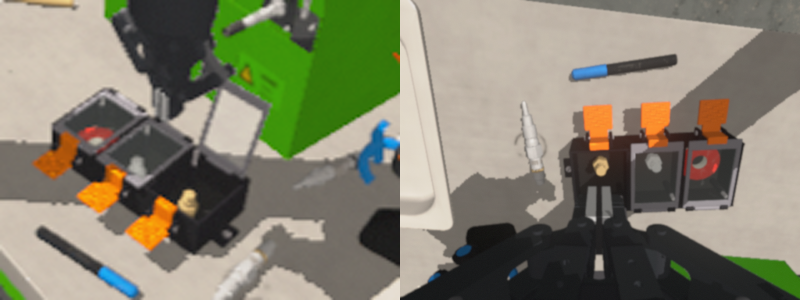

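The lid rests fully open with its edge at (351, 208), its tab is back up, the other lids are shut, and the arm is clear.

```bash
python3 -c "
from cell import *
print(close_job())"
```

```text
the job is handed in; nothing more can be done
None
```

The job is handed in with no verdict shown: in the last pictures the right bay (brass fitting) had its lid resting fully open and its tab sprung back, the other two lids were shut, the parts and bench items I could see looked undisturbed, and the arm was clear at about 10.6 s.

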